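Bring the flip tags of the counter stock stand up to date

ROBOT

A 6-joint arm with a two-finger parallel gripper is mounted at the origin on the work surface. World frame = base frame: x ahead of the robot, y to its left, z up, the work surface at z = 0. Lengths are in mm, angles in rad, forces in N, time in s.
With the tool pointing down it reaches from about 275 to 825 mm from the base axis. Payload 4.9 kg.
Tool frame: the origin (TCP) lies midway between the tips of the shut fingers; the grasp point (between the pads) lies behind it (manip.hold_point_z is the z of the grasp point in the tool frame, in mm); z points along the fingers, y is the direction in which the jaws open and shut (so a half turn about z gives the same grasp; the last joint's range is limited). The gripper opens to 85 mm and grips with 20 to 120 N. Pads are 22 mm wide; open, the fingers measure 114 mm over their backs; the gripper's body (76 mm by 85 mm) begins 54 mm behind the grasp point. The pads swing forward as they close: fully open they stand 13 mm farther back than shut.
Start: joints at [1.211, 0.326, -0.193, 1.052, 0, 1.437], TCP at [123.13, 536.057, 231.281] pointing down, gripper open.
Joint ranges: [-2.65, 2.65], [-0.97, 1.79], [-1.3, 1.35], [-1.93, 2.1], [-1.47, 1.37], [-3.14, 3.14]. Speed limits (rad/s): [2.57, 2.57, 3.14, 3.14, 3.14, 3.14].

INTERFACE

Orientations are given as a 3x3 rotation matrix whose columns are the frame's x, y, z axes.
In Python, from plant import manip, viewer, spotter gives the robot as it stands.
- The arm moves only by the tool arm_command, never from a script. Its argument "moves" is a list of rows, each a list of 3 entries, a list of its own where there are three numbers: the turn, a rotation vector about the tool's x, y, z in rad, then the shift along the tool's x, y, z in mm, then the opening in per cent of the stroke, from 0 (shut) to 100 (fully open). A call has 1 to 20 rows; each row shifts and turns the pose as measured when the row begins, along the tool's axes as they then stand; what a row does not reach is not made up. A row lasts 1/12 s, in which the tool goes at most 41.7 mm and 7.16 degrees, less where a joint would pass 70% of its speed; a pose out of reach is approached as far as the arm can. A call is refused whole if a number of a shift passes 41.7 or a number of a turn 0.125, either way. A call with a gripper value outside its range is refused whole. The fingers move at their own pace and stop on an object; "grip_force" is the grip in N (left out, the last holds). Time passes only in rows, so rows that do not move let the fingers close. It gives the time, the measured TCP pose, the force and the opening at its end, in the units of the state.
- manip.state(): the state, without advancing time (a new reading comes with each control period).
- viewer.grab_frame(name): name is "side" or "top"; returns a dict with "pixels" (384x512x3 uint8, red, green, blue), "fovy" (degrees; the focal length in pixels is half the picture's height over the tangent of half this angle, whatever the lens; pixels are square), "cx", "cy" (the principal point, pixels), "k1" (the pictures are not rectified: a ray, as slopes to the right and down, at radius r is drawn at 1 + k1 r^2 times it, then the intrinsics apply), "rvec" (rotation vector, rad) and "tvec" (3), from world to camera coordinates, as OpenCV has them. Camera axes: x right, y down, z forward; pixel columns grow to the right and rows downward; lengths in mm; the calibration is good to about 2 mm. A picture is of the moment at which its call begins. There is no depth.
- manip.hand_in(): hands the job in, once; it reports no verdict.
Trained networks look in a picture, given as the dict that the camera call returned (one of the last four; its "shot" number tells which), for a name from the list of things; names that differ only in an ending like _2 or _b are one class to them, and where a whole thing is asked for, a point or a joint stands for the part that bears it (a point fixed in the world has none). Each returns a list of dicts, best first, with "p" (0 to 1); they miss things now and then, are a little off and sometimes report something else, mostly with a low value. They report only what shows in the picture. A call takes as long as a camera call. They do not tell look-alikes from the thing itself.
- spotter.outline_of(picture, query): "region" (384x512 bool, what is visible of it).
- spotter.place_of(picture, query): "at" ([x, y, z] in mm, in world coordinates, good to about 4 mm: a listed point, or the origin of a listed thing).
The state is a dict: "t": time; "q": joint angles; "joint_vel": joint speeds; "effort": joint torques, N m; "tcp_pos": TCP position; "eef_rot": TCP orientation; "force": force on the tool from outside, world axes, zero at the start; "ft_torque": the same for the moment, N m; "opening": finger opening in mm.
Only numpy, scipy, OpenCV 4.12 (cv2) and the standard library are available. Lean on these libraries where they do the work, as an engineer would, in place of code of your own. Each camera call takes 0.05 s, during which the arm holds its last target.

TASK

On the shop counter stands a row of five stock bins, each with its own hinged flip tag on the rail in front of it. With a fingertip, gently push over the tags that are wrong, so that every full bin (six bottles) has its tag leaning back towards the bin with the solid disc up, and every bin that is not full has its tag leaning forward, away from the bin, with the open ring up. Only push the tags, never pinch them; do not flip those that are already right, and leave the bins and the other goods standing where they are.

Things in the scene. Friction and masses are not known exactly. Their poses are not given: they have to be found in the camera images.
- stand: wooden stock stand, fixed, 570 mm long, base 12 mm thick, carrying five bins in a row and in front of them (robot's side) an aluminium rail with five flip tags, one per bin, 108 mm apart. Origin: on the counter under the rail's middle; x level towards the bins, y along the rail, z up. Which tag and which bin stand in which place varies. Over 18 mm above the hinges only the tags stand up, along the whole row
- clip_a: steel cradle of one flip tag, fixed on the rail. Origin: on the tag's hinge axis at mid width, 96 mm above the counter; x level towards its bin, y along the hinge, z up. Its two cheeks (40 mm long in x, at y = +-37 mm) and two stop rods reach 15 mm above the hinge axis; the rail lies below the axis
- clip_b: cradle of another flip tag, same as clip_a, for tag_b; origin on its hinge axis in the same way
- clip_c: cradle of another flip tag, same as clip_a, for tag_c; origin on its hinge axis in the same way
- clip_d: cradle of another flip tag, same as clip_a, for tag_d; origin on its hinge axis in the same way
- clip_e: cradle of another flip tag, same as clip_a, for tag_e; origin on its hinge axis in the same way
- tag_a (a joint): flip tag on clip_a: stiff smooth white enamelled plate 64 mm wide, 56 mm from hinge to free edge, 3 mm thick, about 35 g. 0 = upright, + = leans to its bin. Pushed past upright it falls by itself to that side's stop: +0.80 solid disc up ('full'), -0.80 (leans to the robot) open ring up ('reorder'). At a stop the free edge is 39 mm above and 40 mm beside the hinge axis
- tag_b (a joint): flip tag carried by clip_b, same plate, stops, faces and signs as tag_a
- tag_c (a joint): flip tag carried by clip_c, same plate, stops, faces and signs as tag_a
- tag_d (a joint): flip tag carried by clip_d, same plate, stops, faces and signs as tag_a
- tag_e (a joint): flip tag carried by clip_e, same plate, stops, faces and signs as tag_a
- bin_a: open grey bin, 94 mm wide, 140 mm deep, 28 mm high in front, 56 mm at the back, loose; it is full: all six places hold a small white bottle with a red cap. Origin: under the middle of its front lip, about 75 mm beyond the hinge axis of its own tag; x axis towards its back. Nothing in it is higher than 100 mm above the counter
- bin_b: stock bin like bin_a, same size and origin; it is full: all six places hold a small white bottle with a red cap
- bin_c: stock bin like bin_a, same size and origin; it is full: all six places hold a small white bottle with a red cap
- bin_d: stock bin like bin_a, same size and origin; not full: it holds three bottles, three places are empty
- bin_e: stock bin like bin_a, same size and origin; empty: no bottle in it
- tin: bystander: small sealed metal tin, 38 mm across, 50 mm high, standing on the stand's base between the tag rail and the bins, between two tags; origin at its underside
- measure: bystander: white plastic measuring cup, 52 mm across, 55 mm high, standing in front of the tag rail (robot's side); origin at its underside
- specs_case: bystander: two-tone spectacle case, 150 x 62 x 40 mm, lying on the counter on the robot's side of the stand; origin at its underside
- folio: bystander: black phone folio, 150 x 85 x 18 mm, lying on the counter on the robot's side of the stand; origin at its underside
- tall_bottle: bystander: white bottle with a green cap, 64 mm across, 165 mm high, standing past the stand's +y end; origin at its underside
- jar: bystander: white jar with an orange lid, 69 mm across, 100 mm high, standing past the stand's -y end; origin at its underside
- stapler: bystander: black stapler, 130 mm long, about 50 mm high, lying on the robot's side of the stand towards -y; origin at its underside
There are look-alikes about, which are no part of the job. Leave any brown look-alike of the bin_b alone.

How it is judged (in metres and radians):
At the end, for the whole second after the job is handed in: each of the three full bins has its tag at more than +0.65 rad (solid disc up, leaning to the bin), each of the two others its tag below -0.65 rad (open ring up), all tags at rest; bins within 15 mm and other goods within 20 mm of where they stood ((((horizontal distance between clip_a and bin_a below 0.1 m or horizontal distance between clip_a and bin_b below 0.1 m or horizontal distance between clip_a and bin_c below 0.1 m) and value of joint tag_a above 0.65 rad) or (not (horizontal distance between clip_a and bin_a below 0.1 m or horizontal distance between clip_a and bin_b below 0.1 m or horizontal distance between clip_a and bin_c below 0.1 m) and value of joint tag_a below -0.65 rad)) and velocity of joint tag_a between -0.1 and 0.1 rad/s and (((horizontal distance between clip_b and bin_a below 0.1 m or horizontal distance between clip_b and bin_b below 0.1 m or horizontal distance between clip_b and bin_c below 0.1 m) and value of joint tag_b above 0.65 rad) or (not (horizontal distance between clip_b and bin_a below 0.1 m or horizontal distance between clip_b and bin_b below 0.1 m or horizontal distance between clip_b and bin_c below 0.1 m) and value of joint tag_b below -0.65 rad)) and velocity of joint tag_b between -0.1 and 0.1 rad/s and (((horizontal distance between clip_c and bin_a below 0.1 m or horizontal distance between clip_c and bin_b below 0.1 m or horizontal distance between clip_c and bin_c below 0.1 m) and value of joint tag_c above 0.65 rad) or (not (horizontal distance between clip_c and bin_a below 0.1 m or horizontal distance between clip_c and bin_b below 0.1 m or horizontal distance between clip_c and bin_c below 0.1 m) and value of joint tag_c below -0.65 rad)) and velocity of joint tag_c between -0.1 and 0.1 rad/s and (((horizontal distance between clip_d and bin_a below 0.1 m or horizontal distance between clip_d and bin_b below 0.1 m or horizontal distance between clip_d and bin_c below 0.1 m) and value of joint tag_d above 0.65 rad) or (not (horizontal distance between clip_d and bin_a below 0.1 m or horizontal distance between clip_d and bin_b below 0.1 m or horizontal distance between clip_d and bin_c below 0.1 m) and value of joint tag_d below -0.65 rad)) and velocity of joint tag_d between -0.1 and 0.1 rad/s and (((horizontal distance between clip_e and bin_a below 0.1 m or horizontal distance between clip_e and bin_b below 0.1 m or horizontal distance between clip_e and bin_c below 0.1 m) and value of joint tag_e above 0.65 rad) or (not (horizontal distance between clip_e and bin_a below 0.1 m or horizontal distance between clip_e and bin_b below 0.1 m or horizontal distance between clip_e and bin_c below 0.1 m) and value of joint tag_e below -0.65 rad)) and velocity of joint tag_e between -0.1 and 0.1 rad/s and distance of each of bin_a, bin_b, bin_c, bin_d, bin_e from where it was at the start of the episode below 0.015 m and distance of each of tin, measure, specs_case, folio, tall_bottle, jar, stapler from where it was at the start of the episode below 0.02 m); the robot touches nothing.
It fails at once if a bin is shoved or lifted more than 15 mm from where it stood (distance of any of bin_a, bin_b, bin_c, bin_d, bin_e from where it was at the start of the episode above 0.015 m).
It fails at once if any of the other goods on the counter is shoved, lifted or knocked over (moved more than 20 mm) (distance of any of tin, measure, specs_case, folio, tall_bottle, jar, stapler from where it was at the start of the episode above 0.02 m).
It fails at once if a tag or its cradle is pinched or forced with more than 15 N (contact force between the fingers and clip_a above 15 N or contact force between the fingers and clip_b above 15 N or contact force between the fingers and clip_c above 15 N or contact force between the fingers and clip_d above 15 N or contact force between the fingers and clip_e above 15 N).
It fails at once if a tag that was right from the start is flipped over (((horizontal distance between clip_e and bin_a below 0.1 m or horizontal distance between clip_e and bin_b below 0.1 m or horizontal distance between clip_e and bin_c below 0.1 m) and value of joint tag_e below -0.3 rad) or (not (horizontal distance between clip_a and bin_a below 0.1 m or horizontal distance between clip_a and bin_b below 0.1 m or horizontal distance between clip_a and bin_c below 0.1 m) and value of joint tag_a above 0.3 rad) or (not (horizontal distance between clip_b and bin_a below 0.1 m or horizontal distance between clip_b and bin_b below 0.1 m or horizontal distance between clip_b and bin_c below 0.1 m) and value of joint tag_b above 0.3 rad) or (not (horizontal distance between clip_c and bin_a below 0.1 m or horizontal distance between clip_c and bin_b below 0.1 m or horizontal distance between clip_c and bin_c below 0.1 m) and value of joint tag_c above 0.3 rad) or (not (horizontal distance between clip_d and bin_a below 0.1 m or horizontal distance between clip_d and bin_b below 0.1 m or horizontal distance between clip_d and bin_c below 0.1 m) and value of joint tag_d above 0.3 rad)).
It also fails if it takes over 54 s, if anything falls off the work surface, if the arm or the gripper's body presses on something with over 40 N, if the wrist force passes 120 N, or if a joint passes its speed limit or range.

## Working session

There is one attempt and no reset: what is moved stays moved. The work goes in short steps, Python scripts to look and compute and a tool call to move; the robot and the scene stay as the last step left them, time stands still between calls to the robot, and variables do not carry over. Pictures are saved under pics/ and viewed, and the job is handed in when it is done.

Besides the shell and the picture viewer there is one more tool, called after "Call:" as name(argument=value, ...) on one line, values as JSON. arm_command: Moves the arm, as the interface text tells. Its arguments: {"type":"object","properties":{"moves":{"type":"array"},"grip_force":{"type":"number"}},"required":["moves"]}

```bash
mkdir -p pics; python3 - <<'E'
from plant import manip, viewer, spotter
import cv2
print(manip.state(), manip.hold_point_z)
for n in ("side","top"):
    f=viewer.grab_frame(n); cv2.imwrite(f"pics/{n}0.png",cv2.resize(f["pixels"][:,:,::-1],(800,600),interpolation=cv2.INTER_CUBIC))
    print({k:v for k,v in f.items() if k!="pixels"})
    for q in ("stand","clip_a","tag_a","bin_a","bin_d","bin_e","tin","measure","tall_bottle"):
        try: print(q,[(round(float(d["p"]),2),[round(float(x)) for x in d["at"]]) for d in spotter.place_of(f,q)])
        except Exception as e: print(q,e)
E
```

```text
{'t': 0.0, 'q': array([ 1.21081095e+00,  3.26993020e-01, -1.93560735e-01,  1.05196921e+00,
       -1.47050049e-05,  1.43660389e+00]), 'joint_vel': array([-2.05042981e-04, -2.70749043e-04,  9.62310105e-05, -5.66437372e-04,
       -8.78433906e-04,  4.17948103e-05]), 'effort': array([ 2.77015488e-04, -4.43405163e+01,  2.62439007e+01,  1.56289036e-02,
       -1.08457707e-04,  5.04610668e-06]), 'tcp_pos': array([122.92368632, 535.51287268, 230.48384139]), 'eef_rot': array([[-9.74616830e-01,  2.23878721e-01, -5.94464360e-04],
       [ 2.23879406e-01,  9.74615506e-01, -1.62114486e-03],
       [ 2.16434344e-04, -1.71308340e-03, -9.99998509e-01]]), 'force': array([-0.2109685 ,  0.41770678, -0.36720067]), 'ft_torque': array([0.02299636, 0.07724543, 0.01346031]), 'opening': 85.68332608430877} -18.700000000000003
{'fovy': 49.519812035142834, 'cx': 251.79970358983903, 'cy': 193.4997389264904, 'k1': -0.12326951047377872, 'rvec': array([ 2.30042055, -0.57154174,  0.25676319]), 'tvec': array([-352.45465322,  216.34249034, 1286.3212282 ]), 'shot': 1}
stand [(0.69, [539, 65, 3])]
clip_a [(0.87, [539, 
[... 1370 characters left out ...]
 tall_bottle, tin
bin_a [(0.97, [614, 176, 10]), (0.83, [614, -151, 8]), (0.81, [150, 369, -1]), (0.8, [456, -261, 3]), (0.77, [616, 281, 9]), (0.7, [612, -44, 10]), (0.63, [613, 64, 12])]
bin_d [(0.97, [614, 176, 10]), (0.83, [614, -151, 8]), (0.81, [150, 369, -1]), (0.8, [456, -261, 3]), (0.77, [616, 281, 9]), (0.7, [612, -44, 10]), (0.63, [613, 64, 12])]
bin_e [(0.97, [614, 176, 10]), (0.83, [614, -151, 8]), (0.81, [150, 369, -1]), (0.8, [456, -261, 3]), (0.77, [616, 281, 9]), (0.7, [612, -44, 10]), (0.63, [613, 64, 12])]
tin [(0.72, [582, 129, 9])]
measure [(0.81, [430, 149, 0]), (0.27, [421, -180, 2])]
tall_bottle [(0.66, [668, 435, -2]), (0.65, [662, -297, 3]), (0.42, [534, -150, 94])]
```

View pics/side0.png

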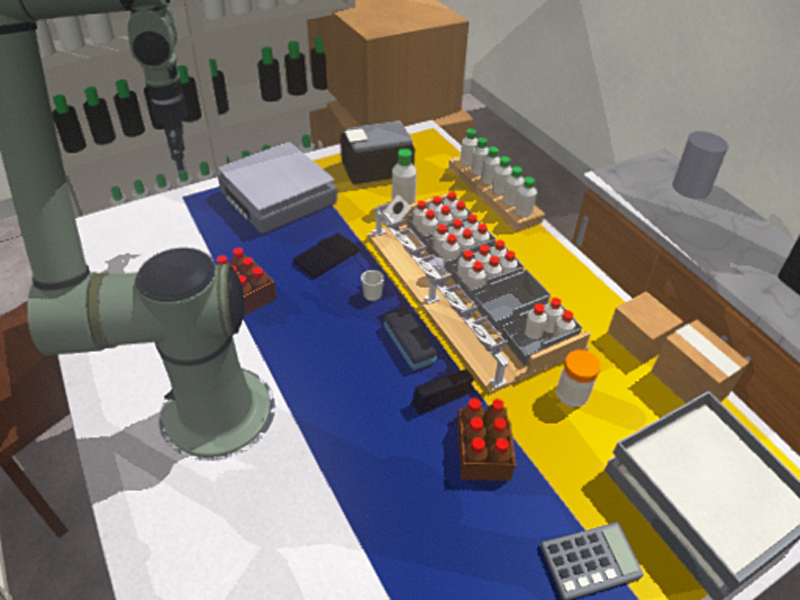

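View pics/top0.png

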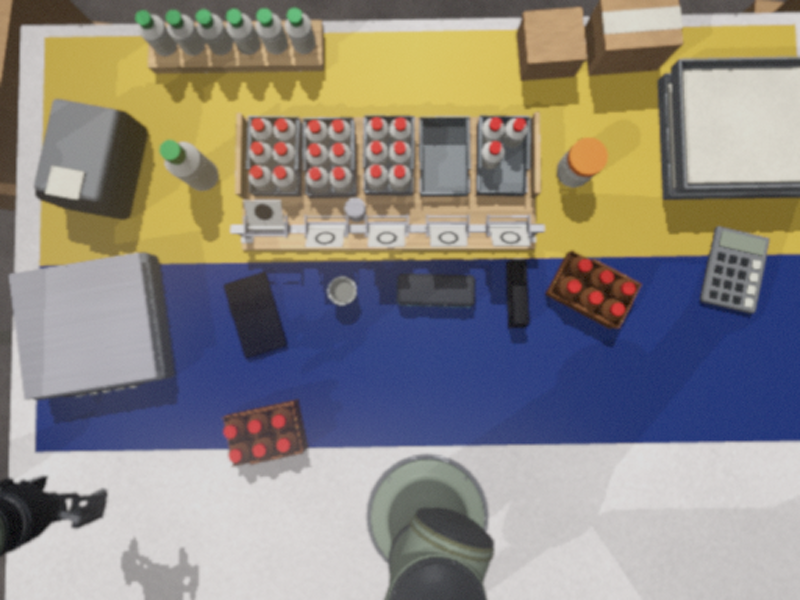

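```bash
python3 - <<'E'
from plant import manip, viewer, spotter
import cv2
f=viewer.grab_frame("side");p=f["pixels"][110:260,225:385,::-1]
cv2.imwrite("pics/s1.png",cv2.resize(p,(640,600),interpolation=cv2.INTER_CUBIC))
f=viewer.grab_frame("top");p=f["pixels"][65:195,140:360,::-1]
cv2.imwrite("pics/t1.png",cv2.resize(p,(800,473),interpolation=cv2.INTER_CUBIC))
E
```

```text
(no output)
```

View pics/s1.png

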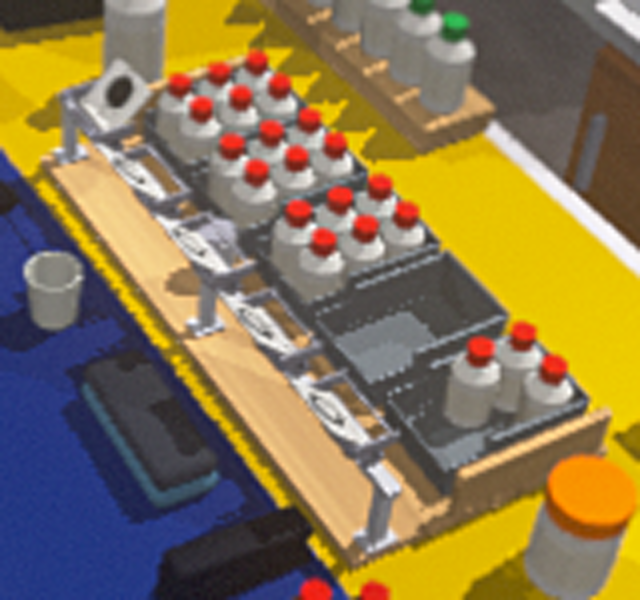

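View pics/t1.png

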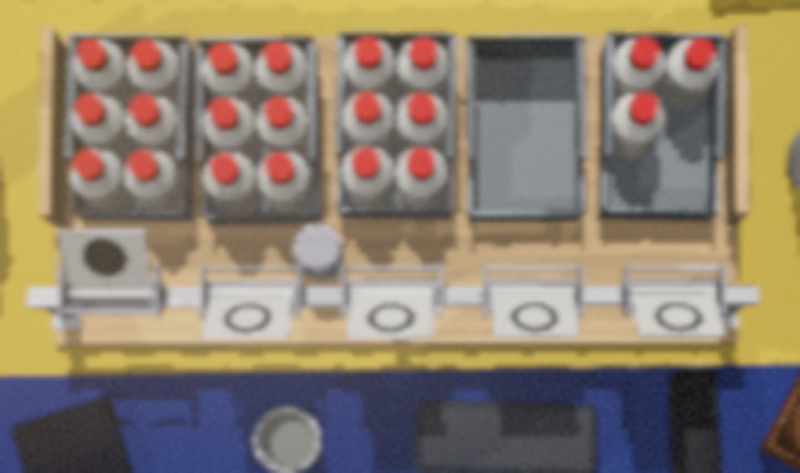

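The top and side views show bins 1–3 from +y each holding six bottles, then an empty bin and a bin of three. Only the +y end tag, at zoomed top-view pixel (105,255), shows the disc. The tags at (248,315) and (390,315), at y≈175 and y≈67, show the ring but belong to full bins, so I'll flip those two.

Call:
arm_command(moves=[[[0,0,-0.113],[0,0,0],0],[[0,0,-0.113],[0,0,0],0],[[0,0,0],[-27,-30,0],0],[[0,0,0],[-27,-30,0],0],[[0,0,0],[-27,-30,0],0],[[0,0,0],[-27,-30,0],0],[[0,0,0],[-27,-30,0],0],[[0,0,0],[-27,-30,0],0],[[0,0,0],[-27,-30,0],0],[[0,0,0],[-27,-30,0],0],[[0,0,0],[-27,-30,0],0],[[0,0,0],[-27,-30,0],0],[[0,0,0],[0,0,0],0],[[0,0,0],[0,0,0],0]])

```text
t: 2.17
tcp_pos: [408.8, 231.2, 231.5]
eef_rot: [[-1.0, -0.018, 0.007], [-0.018, 1.0, 0.005], [-0.007, 0.005, -1.0]]
force: [-0.6, -0.0, -0.6]
opening: -0.1
```

Call:
arm_command(moves=[[[0,0,0],[-25,-28,0],0],[[0,0,0],[-25,-28,0],0],[[0,0,0],[0,0,30],0],[[0,0,0],[0,0,30],0],[[0,0,0],[0,0,20],0],[[0,0,0],[0,0,0],0],[[0,0,0],[0,0,0],0]])

```text
t: 2.75
tcp_pos: [462.1, 179.7, 151.1]
eef_rot: [[-1.0, -0.025, 0.012], [-0.025, 1.0, 0.008], [-0.012, 0.008, -1.0]]
force: [-0.1, 0.0, 0.2]
opening: 0.2
```

```bash
python3 - <<'E'
from plant import manip, viewer, spotter
import cv2
print(manip.state()["tcp_pos"],manip.state()["force"])
f=viewer.grab_frame("side");p=f["pixels"][80:260,205:385,::-1]
cv2.imwrite("pics/s2.png",cv2.resize(p,(600,600),interpolation=cv2.INTER_CUBIC))
E
```

```text
[462.07000986 179.74198427 151.08814374] [-0.07375412  0.04245626  0.17245035]
```

View pics/s2.png

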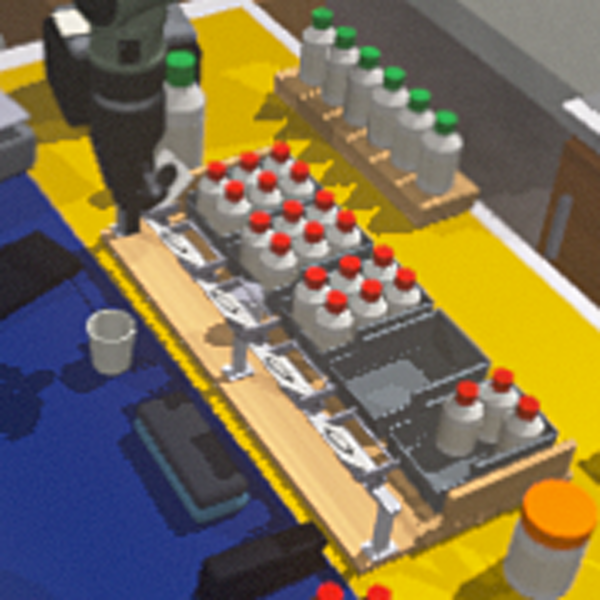

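The closed fingertip is at about (125,228), in front of the y≈175 tag and clear of everything. I'll lower it and approach.

Call:
arm_command(moves=[[[0,0,0],[0,-4,15],0],[[0,0,0],[0,0,15],0],[[0,0,0],[-6,0,0],0],[[0,0,0],[-6,0,0],0],[[0,0,0],[-6,0,0],0],[[0,0,0],[0,0,0],0]])

```text
t: 3.3
tcp_pos: [485.7, 181.5, 129.9]
eef_rot: [[-0.999, -0.032, 0.023], [-0.032, 0.999, 0.011], [-0.024, 0.01, -1.0]]
force: [0.4, 0.6, 0.3]
opening: -0.1
```

Call:
arm_command(moves=[[[0.011,0.023,0.032],[10,-6,0],0],[[0,0,0],[0,0,4],0],[[0,0,0],[0,0,4],0],[[0,0,0],[0,0,0],0],[[0,0,0],[0,0,0],0]])

```text
t: 3.72
tcp_pos: [480.3, 176.5, 124.7]
eef_rot: [[-1.0, -0.001, 0.008], [-0.001, 1.0, 0.002], [-0.008, 0.002, -1.0]]
force: [0.7, 0.6, -0.1]
opening: 0.6
```

Call:
arm_command(moves=[[[0,0.004,0],[-5,0,0],0],[[0,0,0],[-5,0,-1],0],[[0,0,0],[-5,0,-3],0],[[0,0,0],[-5,0,-3],0],[[0,0,0],[-5,0,-2],0],[[0,0,0],[0,0,0],0]])

```text
t: 4.22
tcp_pos: [508.7, 176.8, 135.0]
eef_rot: [[-1.0, -0.002, 0.005], [-0.002, 1.0, 0.002], [-0.005, 0.002, -1.0]]
force: [0.2, -0.7, 0.0]
opening: 0.2
```

```bash
python3 - <<'E'
from plant import manip, viewer, spotter
import cv2
print(manip.state()["tcp_pos"],manip.state()["force"])
f=viewer.grab_frame("side");p=f["pixels"][80:200,205:325,::-1]
cv2.imwrite("pics/s3.png",cv2.resize(p,(600,600),interpolation=cv2.INTER_CUBIC))
E
```

```text
[508.65970699 176.81392629 135.01263106] [ 0.19754947 -0.70657743  0.00152969]
```

View pics/s3.png

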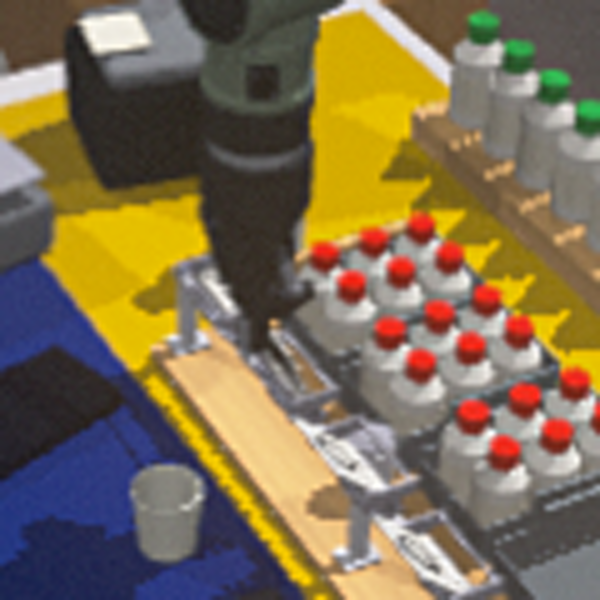

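The tag at (285,360) now looks nearly edge-on, so it is coming up. I'll keep pushing.

Call:
arm_command(moves=[[[0,0,0],[-5,0,0],0],[[0,0,0],[-5,0,0],0],[[0,0,0],[-5,0,0],0],[[0,0,0],[-5,0,0],0],[[0,0,0],[-4,0,0],0],[[0,0,0],[0,0,0],0],[[0,0,0],[0,0,0],0],[[0,0,0],[10,0,0],0],[[0,0,0],[25,0,0],0],[[0,0,0],[25,0,0],0],[[0,0,0],[0,0,0],0]])

```text
t: 5.18
tcp_pos: [472.9, 176.3, 133.1]
eef_rot: [[-1.0, -0.001, 0.003], [-0.001, 1.0, 0.002], [-0.003, 0.002, -1.0]]
force: [-0.3, -0.3, 0.2]
opening: 0.1
```

```bash
python3 - <<'E'
from plant import manip, viewer, spotter
import cv2
print(manip.state()["tcp_pos"],manip.state()["force"])
f=viewer.grab_frame("side");p=f["pixels"][80:200,205:325,::-1]
cv2.imwrite("pics/s4.png",cv2.resize(p,(600,600),interpolation=cv2.INTER_CUBIC))
E
```

```text
[472.91912046 176.25474994 133.10030304] [-0.31487985 -0.2518505   0.15770711]
```

View pics/s4.png

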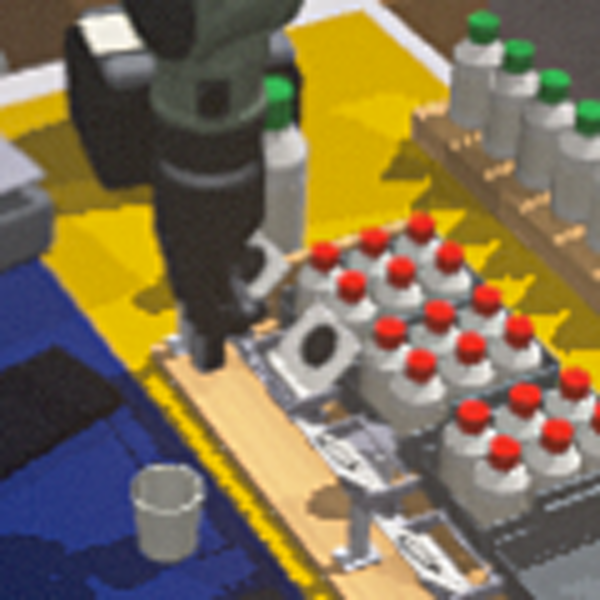

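The tag at (318,345) now shows the solid disc and leans back. Next is the tag at y≈67, so I'll move along -y at x≈470.

Call:
arm_command(moves=[[[0,0,0],[0,-25,0],0],[[0,0,0],[0,-25,0],0],[[0,0,0],[0,-25,0],0],[[0,0,0],[0,-18,0],0],[[0,0,0],[0,0,4],0],[[0,0,0],[0,0,0],0],[[0,0,0],[0,0,0],0]])

```text
t: 5.82
tcp_pos: [481.7, 81.0, 131.1]
eef_rot: [[-1.0, -0.004, 0.015], [-0.003, 1.0, 0.003], [-0.015, 0.003, -1.0]]
force: [0.3, -0.9, -0.2]
opening: 0.2
```

Call:
arm_command(moves=[[[0,0.015,0],[4,-10,3],0],[[0,0,0],[0,-2,4],0],[[0,0,0],[0,0,0],0],[[0,0,0],[0,0,0],0]])

```text
t: 6.15
tcp_pos: [478.1, 70.0, 123.2]
eef_rot: [[-1.0, -0.007, -0.002], [-0.007, 1.0, 0.004], [0.002, 0.004, -1.0]]
force: [0.7, 0.0, -0.4]
opening: -0.0
```

Call:
arm_command(moves=[[[0,0,0],[-5,0,0],0],[[0,0,0],[-5,0,-1],0],[[0,0,0],[-5,0,-3],0],[[0,0,0],[-5,0,-3],0],[[0,0,0],[-5,0,-2],0],[[0,0,0],[-5,0,0],0],[[0,0,0],[-5,0,0],0],[[0,0,0],[-5,0,0],0],[[0,0,0],[-5,0,0],0],[[0,0,0],[-5,0,0],0],[[0,0,0],[0,0,0],0],[[0,0,0],[0,0,0],0]])

```text
t: 7.15
tcp_pos: [534.9, 71.7, 133.2]
eef_rot: [[-1.0, -0.009, -0.0], [-0.009, 1.0, 0.004], [0.0, 0.004, -1.0]]
force: [-0.2, 0.2, 0.0]
opening: -0.1
```

Call:
arm_command(moves=[[[0,0,0],[10,0,0],0],[[0,0,0],[25,0,0],0],[[0,0,0],[25,0,0],0],[[0,0,0],[25,0,-15],0],[[0,0,0],[25,0,-25],0],[[0,0,0],[25,0,-25],0],[[0,0,0],[25,0,-25],0],[[0,0,0],[0,0,0],0],[[0,0,0],[0,0,0],0]])

```text
t: 7.9
tcp_pos: [365.1, 69.6, 223.6]
eef_rot: [[-1.0, -0.009, -0.005], [-0.009, 1.0, 0.004], [0.005, 0.004, -1.0]]
force: [0.9, -1.1, -0.2]
opening: 0.4
```

```bash
python3 - <<'E'
from plant import manip, viewer, spotter
import cv2
print(manip.state()["tcp_pos"],manip.state()["force"])
f=viewer.grab_frame("side");p=f["pixels"][90:260,215:385,::-1]
cv2.imwrite("pics/s5.png",cv2.resize(p,(600,600),interpolation=cv2.INTER_CUBIC))
f=viewer.grab_frame("top")
cv2.imwrite("pics/t5.png",cv2.resize(f["pixels"][50:240,90:390,::-1],(800,507),interpolation=cv2.INTER_CUBIC))
for q in ("bin_a","tin","measure","tall_bottle"): print(q,[(round(float(d["p"]),2),[round(float(x)) for x in d["at"]]) for d in spotter.place_of(f,q)])
E
```

```text
[365.14720592  69.6249452  223.56728279] [ 0.91458387 -1.07686129 -0.19641257]
bin_a [(0.93, [150, 372, -1]), (0.91, [455, -261, 2]), (0.73, [612, 174, 12]), (0.73, [615, -153, 10]), (0.68, [610, -42, 8]), (0.66, [612, 67, 12]), (0.61, [618, 280, 10])]
tin [(0.64, [581, 126, 15])]
measure []
tall_bottle [(0.72, [664, 432, 1])]
```

View pics/s5.png

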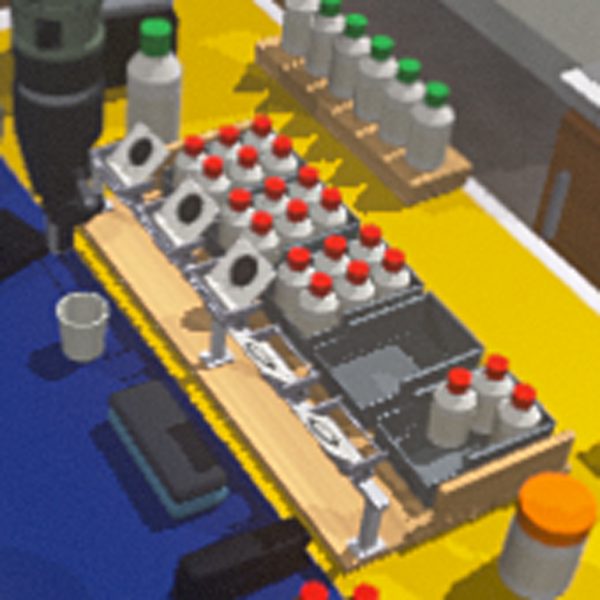

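View pics/t5.png

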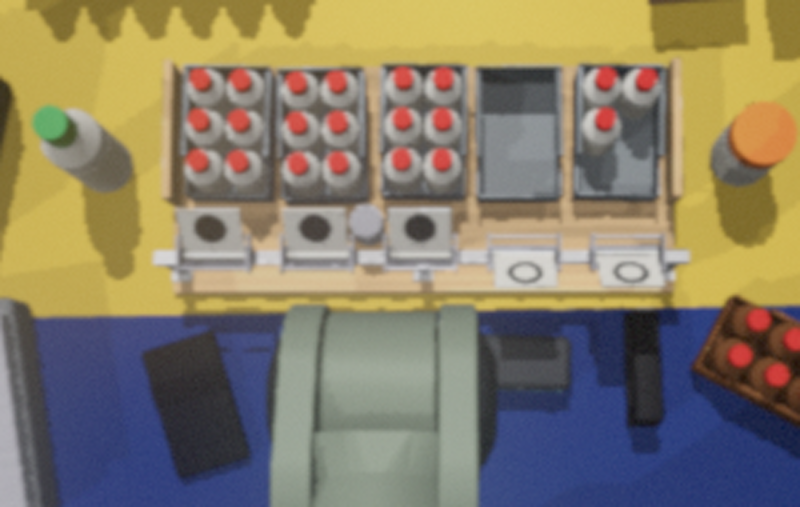

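The top view shows discs at (210,228), (315,228) and (420,228) in front of the full bins. Rings show at (525,270) and (630,270) in front of the other two. Nothing else has moved, and the robot is clear.

```bash
python3 -c "
from plant import manip
print(manip.hand_in())"
```

```text
the job is handed in; nothing more can be done
None
```

I flipped the two wrong tags, the second and third from the +y end, by pushing each past upright with the closed fingertips. Then I backed the arm away and handed the job in at about 8 s.

- **Tags:** The last top and side pictures show the three full bins with the solid disc up, leaning back. The empty bin and the three-bottle bin still have the open ring up, leaning forward. I did not touch the three tags that were already right.
- **Bins and goods:** The bins, tin and tall bottle were found within about 5 mm of their first positions, which is about the network's accuracy. For the other goods I have only the pictures: none looks moved.
- **Forces:** The wrist-force readings at the end of each move stayed around 1 N. Peaks during the moves were not recorded.
- **Missing check:** The network did not find the measuring cup in the last top picture because the arm covered it. In the side picture it is standing where it was.

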